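# Cock the dynamics trolley in the spring launcher

## Robot

A 7-joint arm with a two-finger parallel gripper is mounted at the origin on a cart in front of the work surface, level with it; the furniture and walls round the work are solid. World frame = base frame: x ahead of the robot, y to its left, z up, the work surface at z = 0. Lengths are in m, angles in rad, forces in N, time in s.
With the tool pointing down it reaches from about 0.4 to 0.875 m from the base axis. Payload 19.3 kg.
Tool frame: the origin (TCP) lies at the very end of the fingers, on their centre line; the grasp point (between the pads) lies 19 mm behind it; z points along the fingers, y is the line along which they close (so a half turn about z gives the same grasp; the last joint's range is limited). The gripper opens to 85 mm and grips with 20 to 120 N. Pads are 22 mm wide; open, the fingers measure 114 mm over their backs; the gripper's body (76 mm by 85 mm) begins 54 mm behind the grasp point. The pads swing forward as they close: fully open they stand 13 mm farther back than shut.
Start: joints at [-1.23, 0.521, -0.036, 1.599, 0.021, 1.021, -0.113], TCP at [0.25, 0.573, 0.231] pointing down, gripper open.
Joint ranges: [-2.91, 2.91], [-0.3, 2.13], [-1.5, 1.42], [0.17, 2.43], [-1.26, 4.41], [0.16, 1.93], [-2.52, 2.52]. Speed limits (rad/s): [1.89, 1.89, 2.39, 2.39, 3.01, 3.01, 3.01].

## Interface

Orientations are given as [roll, pitch, yaw] about the fixed x, y, z axes, in that order (R = Rz(yaw) Ry(pitch) Rx(roll)).
In Python, from workcell import monitor, optics, job_done gives the robot as it stands.
- The arm moves only by the shell command python3 -m handwheel 'ROWS' [FORCE]. ROWS is JSON, a list of rows, each an object of numbers: "dx", "dy", "dz": the shift along the tool's x, y, z in cm; "wx", "wy", "wz": the turn, a rotation vector about the tool's x, y, z in rad; "claw": the opening in per cent of the stroke, from 0 (shut) to 100 (fully open). A call has 1 to 8 rows; each row shifts and turns the commanded pose from where the row before left it, along the tool's axes as they then stand; what a row does not reach is not made up. A row lasts 1/8 s, in which the tool goes at most 62.5 mm and 10.7 degrees, less where a joint would pass 70% of its speed; a pose out of reach is approached as far as the arm can. A call with a gripper value outside its range is refused whole. The fingers move at their own pace and stop on an object; FORCE is the grip in N (left out, the last holds). Time passes only in rows, so rows that do not move let the fingers close. It gives the time, the measured TCP pose, the force, the opening and the grip force at its end, in the units of the state.
- monitor.observe(): the state, without advancing time (a new reading comes with each control period).
- optics.grab_frame(name): name is "side" or "top"; returns a dict with "frame" (480x640x3 uint8, blue, green, red), "fovy" (degrees; the focal length in pixels is half the picture's height over the tangent of half this angle, whatever the lens; pixels are square), "cx", "cy" (the principal point, pixels), "R" (3x3) and "t" (3): a world point X has camera coordinates R X + t. Camera axes: x right, y down, z forward; pixel columns grow to the right and rows downward; lengths in m; the calibration is good to about 2 mm. A picture is of the moment at which its call begins. There is no depth.
- job_done(): hands the job in; it is judged then, once.
Trained networks look in the newest picture that a camera, given by its name, has taken for a name from the list of things; names that differ only in an ending like _2 or _b are one class to them, and where a whole thing is asked for, a point or a joint stands for the part that bears it (a point fixed in the world has none). Each returns a list of dicts, best first, with "p" (0 to 1); they miss things now and then, are a little off and sometimes report something else, mostly with a low value. They report only what shows in the picture. A call takes as long as a camera call.
- optics.masks_of(name, camera): "region" (480x640 bool, what is visible of it) and "rect" ([left, top, width, height] in pixels, round what is visible of it).
The state is a dict: "clock": time; "qpos": joint angles; "qd": joint speeds; "joint_efforts": joint torques, N m; "position": TCP position; "tool_rot": TCP orientation; "force": force on the tool from outside, world axes, zero at the start; "moment": the same for the moment, N m; "grip_width": finger opening in m; "finger_force": force on a finger pad.
Only numpy, scipy, OpenCV 4.12 (cv2) and the standard library are available. Lean on these libraries where they do the work, as an engineer would, in place of code of your own. Each camera call takes 0.05 s, during which the arm holds its last target. There are 200 camera calls.

## Task

Get the trolley ready for a spring launch: roll it along its track so that the card standing on it passes right through the fork of the light gate, then press its nose against the spring launcher until the plunger is pushed in by 20 mm (within 3 mm; the second ring on the rod's tail then stands level with the launcher's rear face). Finish while still holding the trolley there with the gripper, steady, the spring pushing back. Keep all its wheels on the track, never drive the plunger near the end of its 35 mm stroke, do not touch the light gate, and leave the two brass masses and the marker pen where they are.

Things in the scene. Friction and masses are not known exactly. Their poses are not given: they have to be found in the camera images.
- track: Straight aluminium track, 632 x 72 mm, fixed on the bench. Origin: its middle, at bench level; +x along it towards the spring launcher (robot's left), +y across it towards the robot (white scale tape side), z up. Wheels roll on the deck, z = 34 mm, between side lips rising to z = 40 mm (3 mm side play). Feet at x = +-235 mm, 114 mm across. Black end stop at x = -292 mm.
- trolley: Loose grey trolley, 240 x 60 mm, 0.4 to 0.7 kg, four free wheels. Origin: its middle, on the deck; +x to its nose face (x = +120 mm, faces the launcher). Flat sides y = +-30 mm, 12 to 42 mm above the origin (46 to 76 mm above the bench), free to grip; gripped near the tail (x = -85 mm) the gripper stays clear of the gate. Disc masses on a pin at x = -2 mm, top 68 mm. Start place varies.
- card_rear (a point): Rear edge (tail side) of the upright white card on the trolley, half-way up it, 55 mm ahead of the trolley's origin. The card runs from x = 55 to 110 mm of the trolley, is 3 mm thick and its top is 90 mm above the trolley's origin. At the start the whole card is on the tail's side of the gate.
- light_gate: Light gate fixed to the track: post on the side away from the robot (y = -49 mm, top 174 mm above the bench) with a grey fork hanging over the track. Origin: on the track's middle line at bench level, axes as the track's; it sits at x = 75 to 100 mm of the track. Fork 18 mm thick along x, prongs 44 mm apart, 96 to 160 mm above the bench: the card passes between them, the trolley's body below.
- launcher: Spring launcher bolted on the track's +x end: aluminium block 50 x 34 mm, 46 mm above the deck, with a plunger through it along x. Origin: the track's middle, on the deck (34 mm above the bench), axes as the track's; spring seat at x = 222 mm, rear face at x = 283 mm, plunger axis 30 mm above the deck.
- plunger_face (a point): Centre of the front face of the plunger's round head (30 mm across), which the trolley's nose meets. Free, it is at x = 170 mm of the track, 64 mm above the bench; it moves along the track's +x as the plunger goes in.
- plunger (a joint): How far the plunger is pushed in, m: 0 free, 0.035 at the end of its stroke. Spring: about 2 N at the start and 0.4 N more for each mm (10 N at 20 mm); let go, it throws the trolley back. The rod's tail comes out of the launcher's rear face as the plunger goes in; dark rings on it come level with that face at 10, 20 and 30 mm.
- mass_a: Bystander: loose brass mass with a knob, 24 mm across, 41 mm tall, standing on the bench beside the track on the side away from the robot. Origin at its underside.
- mass_b: Bystander: second loose brass mass, same as the first, nearby. Origin at its underside.
- marker: Bystander: loose marker pen, 135 mm long, 17 mm thick, lying on the bench on the robot's side of the track. Origin at the middle of its underside.

How it is judged:
On the way:
1. the card has passed right through the light gate, towards the launcher, with the trolley on its track (x of card_rear in the frame of light_gate above 0 m and z of trolley in the frame of track below 0.04 m), for 0.1 s.
At the end, for the whole second after the job is handed in: The gripper's fingers hold the trolley (more than 2 N) pressed against the launcher (more than 5 N) with the plunger 17 to 23 mm in and steady (under 10 mm/s), all wheels on the track (height within 4 mm, level within 0.05 rad), the card fully past the light gate on the launcher's side (value of joint plunger between 0.017 and 0.023 m and contact force between trolley and launcher above 5 N and contact force between the fingers and trolley above 2 N and x of card_rear in the frame of light_gate above 0 m and z of trolley in the frame of track between 0.03 and 0.038 m and angle between the z axis of trolley and the z axis of track, either way round below 0.05 rad and angle between the x axis of trolley and the x axis of track, either way round below 0.08 rad and linear speed of trolley below 0.01 m/s); the arm keeps its last pose, push and grip.
It fails at once if the plunger is driven to or near the end of its stroke (more than 32 mm in) (value of joint plunger above 0.032 m).
It fails at once if the trolley is lifted off its track (more than 8 mm) (z of trolley in the frame of track above 0.042 m).
It fails at once if the light gate is touched (more than 1 N) (contact force between light_gate and anything else above 1 N).
It fails at once if a brass mass or the marker pen is shifted by more than 15 mm (distance of any of mass_a, mass_b, marker from where it was at the start of the episode above 0.015 m).
It also fails if it takes over 32 s, if anything falls off the work surface, if the arm or the gripper's body presses on something with over 40 N, if the wrist force passes 120 N, or if a joint passes its speed limit or range.

## Working session

There is one attempt and no reset: what is moved stays moved. The work goes in short steps, Python scripts to look and compute and a shell command to move; the robot and the scene stay as the last step left them, time stands still between calls to the robot, and variables do not carry over. Pictures are saved under pics/ and viewed, at most 10 in all, crops included, and the job is handed in when it is done.

```bash
mkdir -p pics
python3 - <<'E'
from workcell import monitor, optics
import cv2,json,numpy as np
s=monitor.observe()
print({k:np.round(v,3).tolist() for k,v in s.items()})
for c in ["top","side"]:
    f=optics.grab_frame(c); cv2.imwrite(f"pics/{c}0.png",f["frame"])
    print(c,f["fovy"],f["cx"],f["cy"],np.round(f["R"],4).tolist(),np.round(f["t"],4).tolist())
    for n in ["track","trolley","light_gate","launcher","card_rear","plunger_face"]:
        for m in optics.masks_of(n,c)[:1]: print(n,m["p"],m["rect"],m["region"].sum())
E
```

```text
{'clock': 0.0, 'qpos': [-1.23, 0.522, -0.036, 1.6, 0.021, 1.021, -0.113], 'qd': [0.001, 0.0, -0.0, 0.001, -0.001, -0.001, -0.0], 'joint_efforts': [-0.001, -92.713, 1.979, -36.994, 0.018, 0.008, -0.0], 'position': [0.249, 0.573, 0.231], 'tool_rot': [-3.14, 0.0, 2.731], 'force': [-0.57, 0.931, -0.4], 'moment': [-0.024, 0.058, 0.045], 'finger_force': 0.0, 'grip_width': 0.086}
top 48.072470900684856 322.89199467259266 244.22321472676697 [[0.0054, -0.9998, 0.0182], [-0.9949, -0.0072, -0.1006], [0.1007, -0.0175, -0.9948]] [0.0672, 0.5667, 0.8804]
track 0.97 [146.8, 226.3, 379.2, 66.0] 10991
trolley 0.72 [354.6, 236.9, 149.5, 38.0] 5669
light_gate 0.98 [278.1, 207.7, 25.0, 67.3] 1042
launcher 0.62 [162.8, 238.6, 72.6, 38.5] 1992
card_rear 0.65 [351.9, 236.5, 152.5, 40.2] 5731
plunger_face 0.8 [162.2, 245.9, 72.3, 21.5] 332
side 46.410201397019385 330.72298591187774 239.66619780276676 [[0.9898, -0.1408, -0.0214], [-0.0741, -0.3811, -0.9216], [0.1216, 0.9137, -0.3877]] [-0.5366, 0.1353, 0.7894]
track 0.95 [283.7, 190.6, 123.6, 226.3] 7561
trolley 0.88 [313.0, 227.6, 75.7, 132.6] 5714
light_gate 0.67 [300.5, 167.7, 59.7, 90.4] 1595
launcher 0.64 [295.3, 192.9, 33.1, 30.4] 544
card_rear 0.72 [311.6, 226.5, 74.3, 137.9] 5637
plunger_face 0.63 [309.5, 208.3, 10.4, 13.4] 184
```

View pics/top0.png

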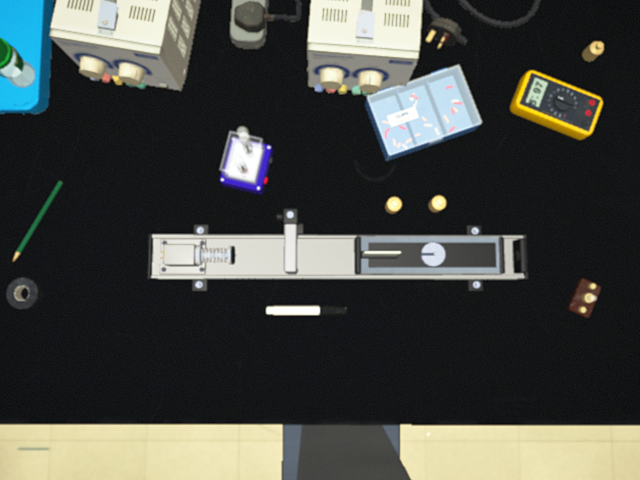

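View pics/side0.png

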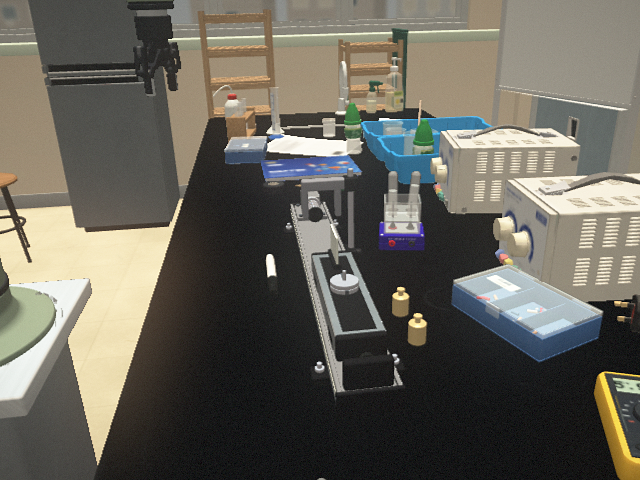

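The top picture shows the track from about (150,234) to (526,279), with foot bolts at (200,230), (200,285), (475,230) and (476,285). The trolley spans columns 356–503, the fork is at (291,247), the pen is at (306,310) and the masses are at (394,205) and (438,203). The side picture agrees with this, and shows the arm parked at the upper left.

```bash
cat > h.py <<'E'
import numpy as np,cv2
from workcell import monitor, optics
def back(f,uv,z):
    uv=np.atleast_2d(uv).astype(float); fl=240/np.tan(np.radians(f["fovy"]/2))
    R=np.array(f["R"]);t=np.array(f["t"])
    d=np.c_[(uv[:,0]-f["cx"])/fl,(uv[:,1]-f["cy"])/fl,np.ones(len(uv))]@R
    c=-R.T@t; return c+d*((z-c[2])/d[:,2])[:,None]
def proj(f,X):
    fl=240/np.tan(np.radians(f["fovy"]/2)); c=np.atleast_2d(X)@np.array(f["R"]).T+np.array(f["t"])
    return c[:,:2]/c[:,2:]*fl+[f["cx"],f["cy"]]
E
python3 - <<'E'
from h import *
f=optics.grab_frame("top")
b=back(f,[[200,230],[200,285],[475,230],[476,285]],0.008)[:,:2]
o=b.mean(0); print("feet",b.round(4).tolist(),"mid",o.round(4), "len",np.linalg.norm(b[0]-b[2]),np.linalg.norm(b[0]-b[1]))
a=(b[0]+b[1]-b[2]-b[3]);print("yaw of +x",np.arctan2(a[1],a[0]))
for n,z in [("track",.038),("trolley",.076),("light_gate",.16),("launcher",.08),("marker",.01),("mass_a",.02)]:
    for m in optics.masks_of(n,"top")[:2]:
        p=np.argwhere(m["region"])[:,::-1].astype(np.float32)
        r=cv2.boxPoints(cv2.minAreaRect(p)); w=back(f,r,z)[:,:2]
        print(n,m["p"],r.round(1).tolist(),w.round(4).tolist(),w.mean(0).round(4))
E
```

```text
feet [[0.5913, 0.2823], [0.4968, 0.2796], [0.595, -0.194], [0.4996, -0.1935]] mid [0.5457 0.0436] len 0.4763085128712926 0.09453527976025349
yaw of +x 1.577582756873878
track 0.84 [[145.89999389648438, 290.79998779296875], [146.10000610351562, 223.8000030517578], [528.2000122070312, 225.1999969482422], [527.9000244140625, 292.20001220703125]] [[0.4861, 0.3618], [0.5973, 0.3656], [0.6, -0.2753], [0.4873, -0.2711]] [0.5427 0.0453]
trolley 0.58 [[352.70001220703125, 274.1000061035156], [353.1000061035156, 235.39999389648438], [504.3999938964844, 237.0], [504.0, 275.70001220703125]] [[0.5139, 0.024], [0.5759, 0.0233], [0.5751, -0.2206], [0.5129, -0.2182]] [ 0.5445 -0.0979]
light_gate 0.97 [[274.29998779296875, 209.5], [299.8999938964844, 205.5], [310.29998779296875, 270.6000061035156], [284.70001220703125, 274.6000061035156]] [[0.6028, 0.1437], [0.6091, 0.1068], [0.5148, 0.091], [0.5087, 0.1275]] [0.5589 0.1173]
launcher 0.68 [[159.0, 273.0], [159.0, 239.0], [235.0, 239.0], [235.0, 273.0]] [[0.5136, 0.3294], [0.5674, 0.3313], [0.5683, 0.2113], [0.5143, 0.2101]] [0.5409 0.2705]
marker 0.85 [[266.79998779296875, 307.20001220703125], [343.8999938964844, 304.29998779296875], [344.20001220703125, 314.20001220703125], [267.20001220703125, 317.1000061035156]] [[0.4599, 0.1651], [0.4655, 0.0342], [0.4488, 0.0335], [0.4432, 0.1642]] [0.4543 0.0993]
marker 0.55 [[160.0, 239.0], [234.0, 239.0], [234.0, 274.0], [160.0, 274.0]] [[0.575, 0.3497], [0.576, 0.2233], [0.5159, 0.2219], [0.5151, 0.3476]] [0.5455 0.2856]
mass_a 0.66 [[426.0, 205.0], [438.0, 193.0], [447.5, 202.5], [435.5, 214.5]] [[0.6362, -0.1065], [0.6573, -0.1276], [0.6409, -0.1438], [0.6198, -0.1227]] [ 0.6385 -0.1252]
mass_a 0.44 [[382.0, 206.0], [393.5, 194.5], [403.0, 204.0], [391.5, 215.5]] [[0.6338, -0.0306], [0.654, -0.0506], [0.6376, -0.0668], [0.6174, -0.0469]] [ 0.6357 -0.0487]
```

Run:
```python
import cv2
i=cv2.imread("pics/top0.png")[195:325,140:540]
cv2.imwrite("pics/top0c.png",cv2.resize(i,(800,260),interpolation=cv2.INTER_CUBIC))
```

```text
(no output)
```

View pics/top0c.png

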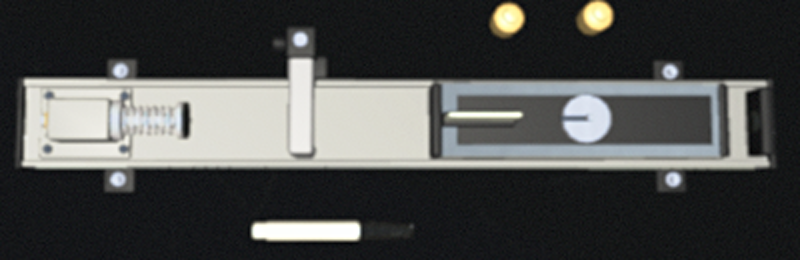

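The crop confirms the layout: the launcher is at the left, the gate fork is at y≈0.13, and the trolley nose is at y≈0.02. The track origin is about (0.544, 0.0445), with +x along world +y. I'll grip at about (0.545, -0.183), turning the tool first.

```bash
python3 -m handwheel '[{"wz":0.165,"claw":100},{"wz":0.165},{"wz":0.165},{"wz":0.165},{"wz":0.165},{"wz":0.165},{"wz":0.165},{"dx":-3,"dy":1.2}]' 40; python3 -m handwheel '[{"dx":-4.5,"dy":1.9},{"dx":-4.5,"dy":1.9},{"dx":-4.5,"dy":1.9},{"dx":-4.5,"dy":1.9},{"dx":-4.5,"dy":1.9},{"dx":-4.5,"dy":1.9},{"dx":-4.5,"dy":1.9},{"dx":-4.5,"dy":1.9}]'
```

```text
schema error: expected keys dx, dy, dz, wx, wy, wz, claw
schema error: expected keys dx, dy, dz, wx, wy, wz, claw
```

```bash
python3 -m handwheel '[{"dx":0,"dy":0,"dz":0,"wx":0,"wy":0,"wz":0.165,"claw":100},{"dx":0,"dy":0,"dz":0,"wx":0,"wy":0,"wz":0.165,"claw":100},{"dx":0,"dy":0,"dz":0,"wx":0,"wy":0,"wz":0.165,"claw":100},{"dx":0,"dy":0,"dz":0,"wx":0,"wy":0,"wz":0.165,"claw":100},{"dx":0,"dy":0,"dz":0,"wx":0,"wy":0,"wz":0.165,"claw":100},{"dx":0,"dy":0,"dz":0,"wx":0,"wy":0,"wz":0.165,"claw":100},{"dx":0,"dy":0,"dz":0,"wx":0,"wy":0,"wz":0.165,"claw":100},{"dx":-3,"dy":1.2,"dz":0,"wx":0,"wy":0,"wz":0,"claw":100}]' 40
```

```text
clock: 2.05
position: [0.2605, 0.5441, 0.2308]
tool_rot: [-3.141, -0.0, 1.576]
force: [0.4, -1.0, -0.7]
grip_width: 0.0853
finger_force: 0.0
```

```bash
python3 -m handwheel '[{"dx":-4.5,"dy":1.8,"dz":0,"wx":0,"wy":0,"wz":0,"claw":100},{"dx":-4.5,"dy":1.8,"dz":0,"wx":0,"wy":0,"wz":0,"claw":100},{"dx":-4.5,"dy":1.8,"dz":0,"wx":0,"wy":0,"wz":0,"claw":100},{"dx":-4.5,"dy":1.8,"dz":0,"wx":0,"wy":0,"wz":0,"claw":100},{"dx":-4.5,"dy":1.8,"dz":0,"wx":0,"wy":0,"wz":0,"claw":100},{"dx":-4.5,"dy":1.8,"dz":0,"wx":0,"wy":0,"wz":0,"claw":100},{"dx":-4.5,"dy":1.8,"dz":0,"wx":0,"wy":0,"wz":0,"claw":100},{"dx":-4.5,"dy":1.8,"dz":0,"wx":0,"wy":0,"wz":0,"claw":100}]'; python3 -m handwheel '[{"dx":-4.5,"dy":1.8,"dz":0,"wx":0,"wy":0,"wz":0,"claw":100},{"dx":-4.5,"dy":1.8,"dz":0,"wx":0,"wy":0,"wz":0,"claw":100},{"dx":-4.5,"dy":1.8,"dz":0,"wx":0,"wy":0,"wz":0,"claw":100},{"dx":-4.5,"dy":1.8,"dz":0,"wx":0,"wy":0,"wz":0,"claw":100},{"dx":-4.5,"dy":1.8,"dz":0,"wx":0,"wy":0,"wz":0,"claw":100},{"dx":-4.5,"dy":1.8,"dz":0,"wx":0,"wy":0,"wz":0,"claw":100},{"dx":-4.5,"dy":1.8,"dz":0,"wx":0,"wy":0,"wz":0,"claw":100},{"dx":-4.5,"dy":1.8,"dz":0,"wx":0,"wy":0,"wz":0,"claw":100}]'
```

```text
clock: 3.05
position: [0.408, 0.1824, 0.2316]
tool_rot: [3.141, -0.001, 1.576]
force: [0.1, 0.8, 0.5]
grip_width: 0.0851
finger_force: 0.0
clock: 4.05
position: [0.5539, -0.1769, 0.2314]
tool_rot: [3.141, -0.0, 1.576]
force: [0.6, 1.5, 0.3]
grip_width: 0.0855
finger_force: 0.0
```

```bash
python3 -m handwheel '[{"dx":-0.6,"dy":-0.9,"dz":0,"wx":0,"wy":0,"wz":0,"claw":100},{"dx":0,"dy":0,"dz":4,"wx":0,"wy":0,"wz":0,"claw":100},{"dx":0,"dy":0,"dz":4,"wx":0,"wy":0,"wz":0,"claw":100},{"dx":0,"dy":0,"dz":3,"wx":0,"wy":0,"wz":0,"claw":100},{"dx":0,"dy":0,"dz":1,"wx":0,"wy":0,"wz":0,"claw":100},{"dx":0,"dy":0,"dz":0,"wx":0,"wy":0,"wz":0,"claw":100}]'
python3 - <<'E'
from h import *
f=optics.grab_frame("top"); a=f["frame"][190:330,240:540]; g=optics.grab_frame("side")["frame"][180:420,230:470]
cv2.imwrite("pics/a1.png",np.vstack([cv2.resize(a,(600,280)),cv2.resize(g,(600,300))[:, :]]))
E
```

```text
clock: 4.8
position: [0.5443, -0.1814, 0.1116]
tool_rot: [-3.141, -0.0, 1.576]
force: [0.0, -0.2, 0.3]
grip_width: 0.0852
finger_force: 0.0
```

View pics/a1.png

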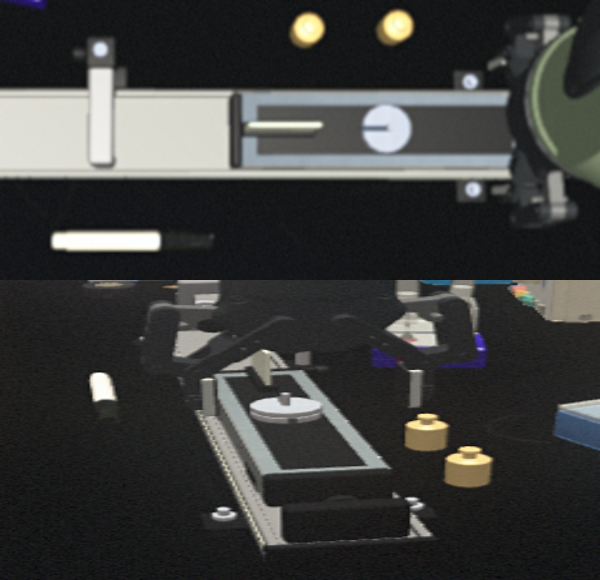

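The fingers straddle the tail, in the side crop at columns 208 and 415, with the trolley between them. Next I descend and grip.

```bash
python3 -m handwheel '[{"dx":0,"dy":0,"dz":2.5,"wx":0,"wy":0,"wz":0,"claw":100},{"dx":0,"dy":0,"dz":2.5,"wx":0,"wy":0,"wz":0,"claw":100},{"dx":0,"dy":0,"dz":1.6,"wx":0,"wy":0,"wz":0,"claw":100},{"dx":0,"dy":0,"dz":0,"wx":0,"wy":0,"wz":0,"claw":85},{"dx":0,"dy":0,"dz":0,"wx":0,"wy":0,"wz":0,"claw":75},{"dx":0,"dy":0,"dz":0,"wx":0,"wy":0,"wz":0,"claw":65},{"dx":0,"dy":0,"dz":0,"wx":0,"wy":0,"wz":0,"claw":60},{"dx":0,"dy":0,"dz":0,"wx":0,"wy":0,"wz":0,"claw":60}]' 40
```

```text
clock: 5.9
position: [0.5451, -0.1818, 0.0467]
tool_rot: [3.14, 0.0, 1.576]
force: [-0.5, 1.2, 8.1]
grip_width: 0.0596
finger_force: 41.1
```

Gripped: width 59.6 mm at 41 N. Now I roll it through the gate.

```bash
python3 -m handwheel '[{"dx":1,"dy":0,"dz":0,"wx":0,"wy":0,"wz":0,"claw":60},{"dx":1.5,"dy":0,"dz":0,"wx":0,"wy":0,"wz":0,"claw":60},{"dx":1.5,"dy":0,"dz":0,"wx":0,"wy":0,"wz":0,"claw":60},{"dx":0,"dy":0,"dz":0,"wx":0,"wy":0,"wz":0,"claw":60}]'
python3 - <<'E'
from h import *
f=optics.grab_frame("top"); a=f["frame"][190:330,140:540]; g=optics.grab_frame("side")["frame"][150:390,230:470]
cv2.imwrite("pics/a2.png",np.vstack([cv2.resize(a,(700,245)),cv2.resize(g,(700,350))]))
E
```

```text
clock: 6.4
position: [0.5453, -0.1402, 0.0466]
tool_rot: [3.139, -0.0, 1.577]
force: [1.4, 0.5, 8.4]
grip_width: 0.0592
finger_force: 43.0
```

View pics/a2.png

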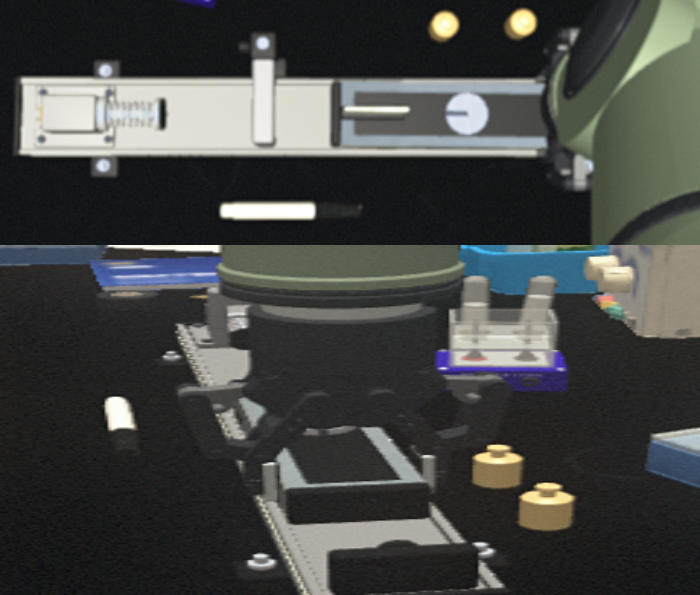

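The trolley follows the gripper, level on the track, and the nose is now at about column 330 of the full top picture. I continue to just before contact.

```bash
python3 -m handwheel '[{"dx":1.5,"dy":0,"dz":0,"wx":0,"wy":0,"wz":0,"claw":60},{"dx":2,"dy":0,"dz":0,"wx":0,"wy":0,"wz":0,"claw":60},{"dx":2,"dy":0,"dz":0,"wx":0,"wy":0,"wz":0,"claw":60},{"dx":2,"dy":0,"dz":0,"wx":0,"wy":0,"wz":0,"claw":60},{"dx":2,"dy":0,"dz":0,"wx":0,"wy":0,"wz":0,"claw":60},{"dx":2,"dy":0,"dz":0,"wx":0,"wy":0,"wz":0,"claw":60},{"dx":1,"dy":0,"dz":0,"wx":0,"wy":0,"wz":0,"claw":60},{"dx":0,"dy":0,"dz":0,"wx":0,"wy":0,"wz":0,"claw":60}]'
python3 - <<'E'
from h import *
f=optics.grab_frame("top"); a=f["frame"][205:305,140:400]
cv2.imwrite("pics/a3.png",cv2.resize(a,(780,300),interpolation=cv2.INTER_CUBIC))
E
```

```text
clock: 7.5
position: [0.5455, -0.0152, 0.0467]
tool_rot: [3.137, -0.001, 1.577]
force: [5.4, 0.5, 5.2]
grip_width: 0.0597
finger_force: 42.8
```

View pics/a3.png

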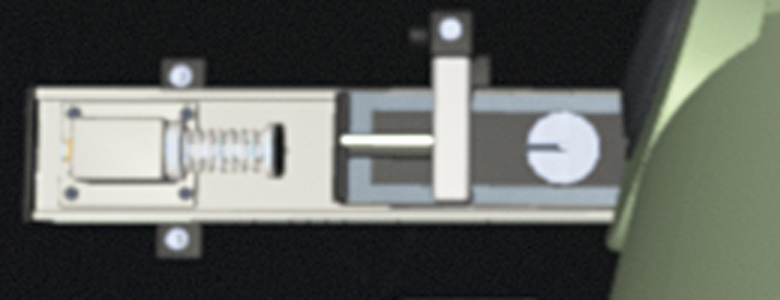

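The nose front edge is at column 252, row 254, and the plunger head's front is at column 235. The card's rear is still under the fork. I'll compute the gap.

Run:
```python
from h import *
f=optics.grab_frame("top")
for z in(.064,.07,.076): print(z,back(f,[[252,254]],z).round(4),back(f,[[235,255]],z).round(4))
print(-np.array(f["R"]).T@f["t"])
```

```text
0.064 [[0.5459 0.1858 0.064 ]] [[0.5441 0.2131 0.064 ]]
0.07 [[0.5454 0.1851 0.07  ]] [[0.5436 0.2122 0.07  ]]
0.076 [[0.5449 0.1844 0.076 ]] [[0.5431 0.2113 0.076 ]]
[0.47475944 0.08671724 0.93160912]
```

```bash
python3 -m handwheel '[{"dx":1,"dy":0.1,"dz":0,"wx":0,"wy":0,"wz":0,"claw":60},{"dx":1,"dy":0,"dz":0,"wx":0,"wy":0,"wz":0,"claw":60},{"dx":0,"dy":0,"dz":0,"wx":0,"wy":0,"wz":0,"claw":60},{"dx":0,"dy":0,"dz":0,"wx":0,"wy":0,"wz":0,"claw":60}]'; for i in 1 ; do python3 -m handwheel '[{"dx":0.5,"dy":0,"dz":0,"wx":0,"wy":0,"wz":0,"claw":60},{"dx":0,"dy":0,"dz":0,"wx":0,"wy":0,"wz":0,"claw":60},{"dx":0,"dy":0,"dz":0,"wx":0,"wy":0,"wz":0,"claw":60}]'; done;  python3 -m handwheel '[{"dx":0.5,"dy":0,"dz":0,"wx":0,"wy":0,"wz":0,"claw":60},{"dx":0,"dy":0,"dz":0,"wx":0,"wy":0,"wz":0,"claw":60},{"dx":0,"dy":0,"dz":0,"wx":0,"wy":0,"wz":0,"claw":60}]'; python3 -m handwheel '[{"dx":0.5,"dy":0,"dz":0,"wx":0,"wy":0,"wz":0,"claw":60},{"dx":0,"dy":0,"dz":0,"wx":0,"wy":0,"wz":0,"claw":60},{"dx":0,"dy":0,"dz":0,"wx":0,"wy":0,"wz":0,"claw":60}]'
```

```text
clock: 8.1
position: [0.5455, 0.0041, 0.0466]
tool_rot: [3.139, -0.001, 1.576]
force: [0.9, 1.8, 11.1]
grip_width: 0.0591
finger_force: 43.3
clock: 8.48
position: [0.5456, 0.009, 0.0466]
tool_rot: [3.139, -0.001, 1.576]
force: [1.1, 0.2, 10.6]
grip_width: 0.0593
finger_force: 43.4
clock: 8.85
position: [0.5456, 0.0136, 0.0466]
tool_rot: [3.139, -0.0, 1.576]
force: [1.7, -1.1, 10.2]
grip_width: 0.0592
finger_force: 43.2
clock: 9.22
position: [0.5456, 0.0183, 0.0466]
tool_rot: [3.139, 0.0, 1.576]
force: [2.2, -4.3, 9.6]
grip_width: 0.0592
finger_force: 43.2
```

```bash
python3 -m handwheel '[{"dx":0.4,"dy":0,"dz":0,"wx":0,"wy":0,"wz":0,"claw":60},{"dx":0.4,"dy":0,"dz":0,"wx":0,"wy":0,"wz":0,"claw":60},{"dx":0.2,"dy":0,"dz":0,"wx":0,"wy":0,"wz":0,"claw":60},{"dx":0,"dy":0,"dz":0,"wx":0,"wy":0,"wz":0,"claw":60},{"dx":0,"dy":0,"dz":0,"wx":0,"wy":0,"wz":0,"claw":60}]'
python3 - <<'E'
from h import *
F=[]
for i in range(4):
    f=optics.grab_frame("top"); F.append(monitor.observe()["force"][1])
print(F,monitor.observe()["position"])
a=f["frame"]; b=cv2.imread("pics/top0.png")
cut=lambda q:cv2.resize(q[225:285,140:260],(600,300),interpolation=cv2.INTER_CUBIC)
cv2.imwrite("pics/a4.png",np.vstack([cut(b),cut(a)]))
E
```

```text
clock: 9.85
position: [0.5456, 0.0276, 0.0466]
tool_rot: [3.138, 0.001, 1.575]
force: [2.6, -7.4, 9.6]
grip_width: 0.0593
finger_force: 42.9
[np.float64(-7.3489929957431865), np.float64(-6.697255815387319), np.float64(-6.529607253131614), np.float64(-7.453226056334845)] [0.54559371 0.0275924  0.04661247]
```

View pics/a4.png

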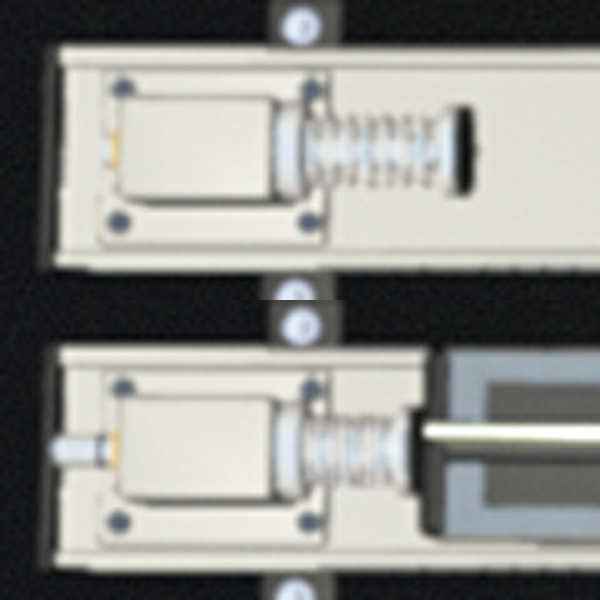

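The top half shows the start and the bottom half now. The rod tail's end moved from about column 102 to 50 in the crop, roughly 10 px or 16 mm. I'll measure it at sub-pixel level.

Run:
```python
from h import *
f=optics.grab_frame("top"); a=cv2.cvtColor(f["frame"],6).astype(np.float32); b=cv2.cvtColor(cv2.imread("pics/top0.png"),6).astype(np.float32)
print("px of rear face, tail y .3275:",proj(f,[[.544,.0445+.283,.064],[.544,.0445+.170,.064],[.544,.0445+.190,.064]]).round(2).tolist())
for n,q in(("0",b),("1",a)):
    print("head",q[250:259,218:240].mean(0).round().astype(int).tolist()); print("tail",q[253:258,146:168].mean(0).round().astype(int).tolist())
# ridge-free subpixel shift of the head back (white flange -> dark rubber edge)
def edge(q,lo,hi):
    p=cv2.resize(q[250:259,lo:hi].mean(0)[None],None,fx=20,fy=1,interpolation=cv2.INTER_CUBIC)[0]; k=np.argmin(np.gradient(p)); return lo+(k+.5)/20-.5
e0=edge(b,224,238); e1=edge(a,214,226); print(e0,e1,[np.diff(back(f,[[e1,255],[e0,255]],z)[:,1]).round(4) for z in(.064,.075)])
```

```text
px of rear face, tail y .3275: [[163.7, 254.57], [234.12, 255.05], [221.68, 254.96]]
head [199, 214, 216, 206, 203, 216, 202, 190, 199, 211, 227, 230, 172, 82, 32, 19, 79, 172, 218, 224, 222, 221]
tail [21, 24, 46, 72, 58, 55, 130, 201, 227, 227, 225, 225, 225, 225, 221, 218, 213, 202, 210, 222, 224, 224]
head [228, 232, 204, 134, 61, 28, 57, 105, 124, 130, 130, 138, 148, 151, 151, 152, 151, 151, 147, 141, 139, 140]
tail [21, 23, 45, 84, 138, 193, 216, 219, 218, 218, 218, 220, 211, 165, 170, 211, 216, 204, 212, 222, 225, 224]
230.025 221.025 [array([-0.0145]), array([-0.0143])]
```

The head's edge shift gives 15.1 mm. Contact position and force give about 15, so it needs roughly 5 mm more.

```bash
python3 -m handwheel '[{"dx":0.3,"dy":0,"dz":0,"wx":0,"wy":0,"wz":0,"claw":60},{"dx":0.2,"dy":0,"dz":0,"wx":0,"wy":0,"wz":0,"claw":60},{"dx":0,"dy":0,"dz":0,"wx":0,"wy":0,"wz":0,"claw":60},{"dx":0,"dy":0,"dz":0,"wx":0,"wy":0,"wz":0,"claw":60},{"dx":0,"dy":0,"dz":0,"wx":0,"wy":0,"wz":0,"claw":60},{"dx":0,"dy":0,"dz":0,"wx":0,"wy":0,"wz":0,"claw":60}]'
python3 - <<'E'
from h import *
f=optics.grab_frame("top"); a=cv2.cvtColor(f["frame"],6).astype(np.float32); b=cv2.cvtColor(cv2.imread("pics/top0.png"),6).astype(np.float32)
def lev(q,lo,hi):
    p=q[250:259,lo:hi].mean(0)
    i=[k for k in range(len(p)-1) if p[k]>=130>p[k+1]][0]; return lo+i+(p[i]-130)/(p[i]-p[i+1])
e0,e1=lev(b,226,236),lev(a,212,228); print(e0,e1,np.diff(back(f,[[e1,255],[e0,255]],.07)[:,1]))
print("tail",a[253:258,138:168].mean(0).round().astype(int).tolist())
cv2.imwrite("pics/a5.png",np.vstack([cv2.resize(f["frame"][235:275,140:240],(750,300),interpolation=cv2.INTER_CUBIC),cv2.resize(optics.grab_frame("side")["frame"][160:280,250:550],(750,300))]))
E
```

```text
clock: 10.85
position: [0.5456, 0.0323, 0.0466]
tool_rot: [3.138, 0.001, 1.575]
force: [2.1, -9.2, 9.3]
grip_width: 0.0591
finger_force: 42.9
230.47037 218.11852 [-0.01971151]
tail [21, 22, 22, 21, 22, 22, 19, 17, 51, 126, 192, 217, 218, 216, 217, 219, 221, 212, 162, 155, 200, 218, 219, 220, 215, 203, 212, 223, 224, 225]
```

View pics/a5.png

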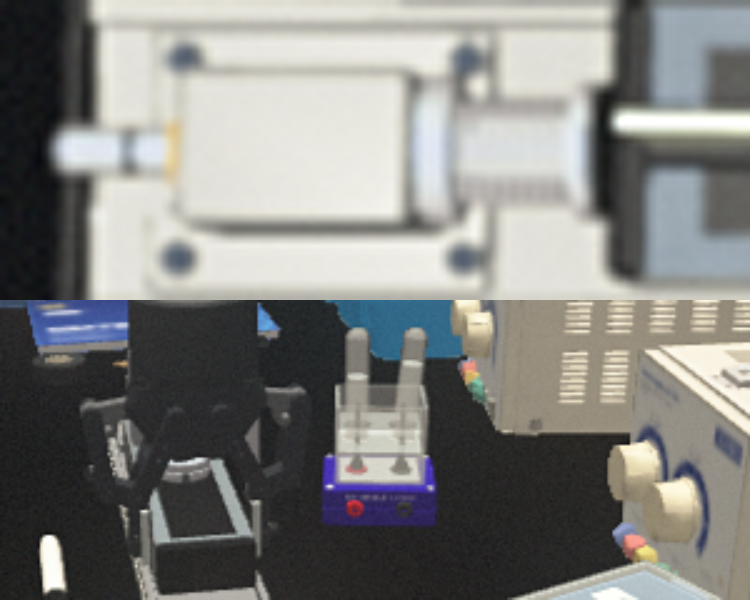

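The first ring is at column 156.6, about 10 mm outside the rear face, so the second ring is level with it. The head has moved 19.7 mm, the force is about 9–10 N, and the trolley is level and held. All of this agrees with 20 mm in, so I'm handing in.

```bash
python3 -c "
from workcell import job_done
print(job_done())"
```

```text
the job is handed in; nothing more can be done
None
```

I rolled the trolley through the light gate and handed the job in with the gripper holding its nose on the launcher: plunger about 20 mm in (19.7 mm measured), about 9 N of push-back, nothing else seen to be touched; the judge returned no verdict.

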